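# Shut the crown organiser's lids with one stroke

## Robot

A 6-joint arm with a two-finger parallel gripper is mounted at the origin on the work surface. World frame = base frame: x ahead of the robot, y to its left, z up, the work surface at z = 0. Lengths are in m, angles in rad, forces in N, time in s.
With the tool pointing down it reaches from about 0.275 to 0.85 m from the base axis. Payload 5.2 kg.
Tool frame: the origin (TCP) lies on the centre line of the jaws, within the pads' length; the fingertips stand 8 mm ahead of it and the grasp point (between the pads) lies 11 mm behind it; z points along the fingers, y is the line along which they close (so a half turn about z gives the same grasp; the last joint's range is limited). The gripper opens to 85 mm and grips with 20 to 120 N. Pads are 22 mm wide; open, the fingers measure 114 mm over their backs; the gripper's body (76 mm by 85 mm) begins 54 mm behind the grasp point. The pads swing forward as they close: fully open they stand 13 mm farther back than shut.
Start: joints at [-1.477, 0.259, 1.535, -0, 1.348, -0.203], TCP at [0.161, -0.526, 0.239] pointing down, gripper open.
Joint ranges: [-3.14, 3.14], [-0.91, 2.08], [0.19, 2.58], [-1.22, 4.36], [0.22, 2.71], [-3.12, 3.12]. Speed limits (rad/s): [2.57, 2.57, 3.14, 3.14, 3.14, 3.14].

## Interface

Orientations are given as a unit quaternion [w, x, y, z].
In Python, from plant import arm gives the robot as it stands.
- The arm moves only by the tool send_rows, never from a script. Its argument "increments" is a list of rows, each a list of 5 numbers: the shift along the tool's x, y, z in mm, then the turn about the tool's z in degrees, then the opening, from -1 (shut) to 1 (fully open), so that 0 is half open. In form: [[tx, ty, tz, roll, gripper], ...]. A call has 1 to 8 rows; each row is the pose to reach, as a shift and turn from the pose commanded when the call began, along the tool's axes at that moment; what a row does not reach only later rows make up. A row lasts 1/12 s, in which the tool goes at most 41.7 mm and 7.16 degrees, less where a joint would pass 70% of its speed; a pose out of reach is approached as far as the arm can. A call with a gripper value outside its range is refused whole. The fingers move at their own pace and stop on an object; the grip force is fixed at half the most. Time passes only in rows, so rows that repeat a pose let the fingers close. It gives the time, the measured TCP pose, the force, the opening and the grip force at its end, in the units of the state.
- arm.observe(): the state, without advancing time (a new reading comes with each control period).
- arm.snapshot(name): name is "side" or "top" or "wrist"; returns (picture, depth): 384x512x3 uint8, red, green, blue; 384x512 float32, m along the optical axis (not along the pixel's ray), 0 where there is no reading.
- arm.camera_info(name): a dict with "fx", "fy", "cx", "cy" (pixels), "dist_coeffs" ([k1, k2, p1, p2, k3] as OpenCV has them; the pictures are not rectified), "origin" and "orientation" of the camera in the world; the wrist camera has in their place "mount" (4x4, takes a point from camera to tool coordinates, whose origin is the TCP and whose axes are the flange's). Camera axes: x right, y up, looking along -z (the intrinsics and any distortion apply to the point x, -y, -z); pixel columns grow to the right and rows downward; lengths in m; the calibration is good to about 2 mm. A picture is of the moment at which its call begins: read the wrist's pose just before it. camera_info takes no time and is no camera call.
- arm.sign_off(): hands the job in; it is judged then, once.
Trained networks look in the newest picture that a camera, given by its name, has taken for a name from the list of things; names that differ only in an ending like _2 or _b are one class to them, and where a whole thing is asked for, a point or a joint stands for the part that bears it (a point fixed in the world has none). Each returns a list of dicts, best first, with "p" (0 to 1); they miss things now and then, are a little off and sometimes report something else, mostly with a low value. They report only what shows in the picture. A call takes as long as a camera call.
- arm.trace(camera, name): "region" (384x512 bool, what is visible of it).
- arm.tip_of(camera, name): "point" ([x, y, z] in m, in the coordinates of the camera as it stood for that picture, good to about 4 mm: a listed point, or the origin of a listed thing).
The state is a dict: "clock": time; "qpos": joint angles; "qvel": joint speeds; "effort": joint torques, N m; "eef_pos": TCP position; "orientation": TCP orientation; "contact_force": force on the tool from outside, world axes, zero at the start; "ft_torque": the same for the moment, N m; "grip_width": finger opening in m; "grasp_force": force on a finger pad.
Only numpy, scipy, OpenCV 4.12 (cv2) and the standard library are available. Lean on these libraries where they do the work, as an engineer would, in place of code of your own. Each camera call takes 0.05 s, during which the arm holds its last target. There are 200 camera calls.

## Task

Shut the five open flip lids of the curved grey crown organiser by running the closed fingertips lightly along the row, just above it, from the robot's left end to its right end, so that the lids fold down one after another in that order. Be gentle: do not grip or lift anything, do not shove the organiser out of its place, and leave the things around it alone. Finish with the hand clear.

Things in the scene. Friction and masses are not known exactly. Their poses are not given: they have to be found in the camera images.
- organiser: loose grey crown organiser, 0.8 kg, 30 mm tall: five bays 40 mm apart on an arc of 220 mm radius whose centre is at x = -220 mm; 40 mm deep, end faces 112 mm from the middle along the arc. Origin on the bench under the middle of bay 3; +y along the row to bay 1 (robot's left), +x away from the robot, z up. Slides if pushed with more than a few newtons
- lid1 (a joint): angle of bay 1's lid (bay 1 leftmost, 5 rightmost), rad: 0 shut flat, 1.3 fully open. White, 34 x 34 mm, hinged 31 mm above the bench along the bay's left side. Open, it leans to the right, its outer face up and left; it thickens as a ramp to a blunt free edge, which tops out 39 mm above the bench when shut. Light friction hinge (0.008 N m): stays at any angle, yields to about 1 N
- lid2 (a joint): angle of bay 2's lid (bay 1 leftmost, 5 rightmost), rad: 0 shut flat, 1.3 fully open. White, 34 x 34 mm, hinged 31 mm above the bench along the bay's left side. Open, it leans to the right, its outer face up and left; it thickens as a ramp to a blunt free edge, which tops out 39 mm above the bench when shut. Light friction hinge (0.008 N m): stays at any angle, yields to about 1 N
- lid3 (a joint): angle of bay 3's lid (bay 1 leftmost, 5 rightmost), rad: 0 shut flat, 1.3 fully open. White, 34 x 34 mm, hinged 31 mm above the bench along the bay's left side. Open, it leans to the right, its outer face up and left; it thickens as a ramp to a blunt free edge, which tops out 39 mm above the bench when shut. Light friction hinge (0.008 N m): stays at any angle, yields to about 1 N
- lid4 (a joint): angle of bay 4's lid (bay 1 leftmost, 5 rightmost), rad: 0 shut flat, 1.3 fully open. White, 34 x 34 mm, hinged 31 mm above the bench along the bay's left side. Open, it leans to the right, its outer face up and left; it thickens as a ramp to a blunt free edge, which tops out 39 mm above the bench when shut. Light friction hinge (0.008 N m): stays at any angle, yields to about 1 N
- lid5 (a joint): angle of bay 5's lid (bay 1 leftmost, 5 rightmost), rad: 0 shut flat, 1.3 fully open. White, 34 x 34 mm, hinged 31 mm above the bench along the bay's left side. Open, it leans to the right, its outer face up and left; it thickens as a ramp to a blunt free edge, which tops out 39 mm above the bench when shut. Light friction hinge (0.008 N m): stays at any angle, yields to about 1 N
- bay1 (a point): point fixed to the organiser over the centre of bay 1, 39 mm above the bench: level with the highest edge of the shut lid. The hinge lies 17 mm to its left along the row, that edge 15 mm to its right
- bay2 (a point): point fixed to the organiser over the centre of bay 2, 39 mm above the bench: level with the highest edge of the shut lid. The hinge lies 17 mm to its left along the row, that edge 15 mm to its right
- bay3 (a point): point fixed to the organiser over the centre of bay 3, 39 mm above the bench: level with the highest edge of the shut lid. The hinge lies 17 mm to its left along the row, that edge 15 mm to its right
- bay4 (a point): point fixed to the organiser over the centre of bay 4, 39 mm above the bench: level with the highest edge of the shut lid. The hinge lies 17 mm to its left along the row, that edge 15 mm to its right
- bay5 (a point): point fixed to the organiser over the centre of bay 5, 39 mm above the bench: level with the highest edge of the shut lid. The hinge lies 17 mm to its left along the row, that edge 15 mm to its right
- jar: closed screw-top jar, 48 mm diameter, 55 mm tall, standing in front of the row; origin: centre of its underside. Leave alone
- model: reddish-brown plaster dental model with white teeth, 50 x 62 x 27 mm, standing behind the row; origin: centre of its underside. Leave alone
- cup: clear mixing cup, 60 mm across, 50 mm tall, standing behind the row; origin: centre of its underside. Leave alone
- brush: brush 150 mm long lying to the robot's right of the organiser; origin: underside, near its middle. Leave alone
- spatula: spatula 170 mm long lying to the robot's left; origin: underside, near its middle. Leave alone
- ring: black rubber casting-ring base, 60 mm across, 45 mm tall, to the robot's left; origin: centre of its underside. Leave alone
- cassette: open white tray 100 x 70 x 22 mm, to the robot's right; origin: centre of its underside. Leave alone

How it is judged:
By the outcome, as a careful person would: the job done as asked, in the order asked, and still so for the second after the job is handed in, with the robot touching nothing.
It also fails if it takes over 35 s, if anything falls off the work surface, if the arm or the gripper's body presses on something with over 40 N, if the wrist force passes 120 N, or if a joint passes its speed limit or range.

## Working session

There is one attempt and no reset: what is moved stays moved. The work goes in short steps, Python scripts to look and compute and a tool call to move; the robot and the scene stay as the last step left them, time stands still between calls to the robot, and variables do not carry over. Pictures are saved under pics/ and viewed, at most 10 in all, crops included, and the job is handed in when it is done.

Besides the shell and the picture viewer there is one more tool, called as name(argument=value, ...) on one line, values as JSON. send_rows: Moves the arm, as the interface text tells. Its arguments: {"type":"object","properties":{"increments":{"type":"array","items":{"type":"array","items":{"type":"number"}}}},"required":["increments"]}

```bash
mkdir -p pics; cat > h.py <<'E'
import numpy as np, cv2
from scipy.spatial.transform import Rotation as R
from plant import arm
def rot(q): return R.from_quat([q[1],q[2],q[3],q[0]])
def cam2world(cam,p,st=None):
    i=arm.camera_info(cam)
    if cam=='wrist':
        p=(np.array(i['mount'])@np.r_[p,1])[:3]
        return rot(st['orientation']).apply(p)+st['eef_pos']
    return rot(i['orientation']).apply(p)+np.array(i['origin'])
E
python3 - <<'E'
from h import *
s=arm.observe(); print(s['clock'],s['eef_pos'],s['orientation'],s['grip_width'])
print(rot(s['orientation']).as_matrix().round(2))
for c in ['top','side']:
    im,d=arm.snapshot(c); cv2.imwrite(f'pics/{c}0.png',im[...,::-1])
    for n in ['organiser','bay1','bay2','bay3','bay4','bay5']+(['jar','model','cup','ring','cassette','spatula','brush'] if c=='top' else []):
        for r in arm.tip_of(c,n)[:1]: print(c,n,round(r['p'],2),cam2world(c,np.array(r['point'])).round(3))
print(arm.observe()['clock'])
E
```

```text
0.0 [ 0.1608114  -0.52540219  0.23846309] [-9.35886615e-04  9.89011127e-01  1.47838122e-01  6.04285209e-05] 0.08520498571576729
[[ 0.96  0.29 -0.  ]
 [ 0.29 -0.96  0.  ]
 [ 0.   -0.   -1.  ]]
top organiser 0.98 [0.549 0.054 0.005]
top bay1 0.86 [0.527 0.132 0.044]
top bay2 0.86 [0.527 0.132 0.044]
top bay3 0.86 [0.527 0.132 0.044]
top bay4 0.86 [0.527 0.132 0.044]
top bay5 0.86 [0.527 0.132 0.044]
top jar 0.56 [0.461 0.091 0.003]
top model 0.77 [0.633 0.035 0.002]
top cup 0.68 [ 0.625  0.127 -0.002]
top ring 0.87 [0.665 0.385 0.002]
top cassette 0.65 [ 0.638 -0.411 -0.002]
top brush 0.62 [ 0.416 -0.349 -0.001]
side organiser 0.89 [0.557 0.053 0.003]
side bay1 0.88 [0.553 0.051 0.037]
side bay2 0.88 [0.553 0.051 0.037]
side bay3 0.88 [0.553 0.051 0.037]
side bay4 0.88 [0.553 0.051 0.037]
side bay5 0.88 [0.553 0.051 0.037]
1.05
```

View pics/top0.png

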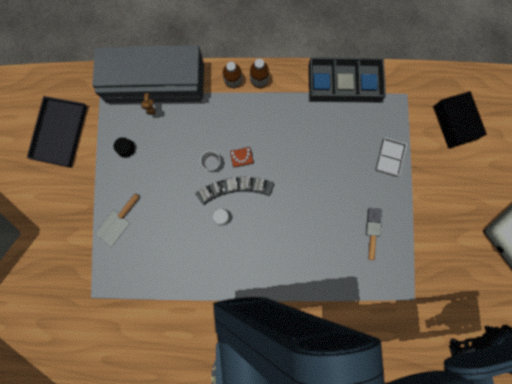

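View pics/side0.png

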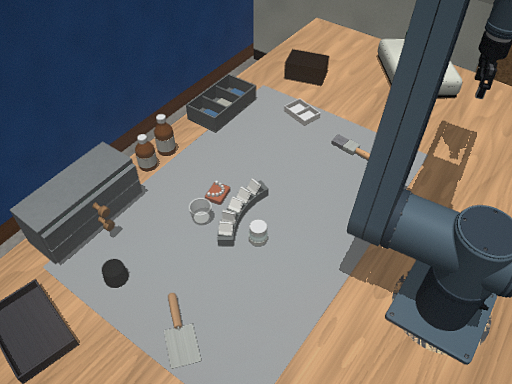

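The top view shows the crown organiser centred at about (235,187), with bay 1 at (203,195) and bay 5 at (267,186). The jar is in front at (221,216), and the model and cup are behind at (242,157) and (212,161). In the side view all five lids are open and the surroundings are clear.

```bash
python3 - <<'E'
from h import *
for c in ['top','side']:
    for r in arm.tip_of(c,'bay1'): print(c,round(r['p'],2),cam2world(c,np.array(r['point'])).round(3))
i=arm.camera_info('wrist');print(np.array(i['mount']).round(3),i['fx'],i['cx'],i['cy'])
s=arm.observe();M=rot(s['orientation'])
print(M.inv().apply(np.array([.50,.055,.26])-s['eef_pos'])*1000)
E
```

```text
top 0.86 [0.527 0.132 0.044]
top 0.79 [ 0.552 -0.029  0.039]
top 0.72 [0.554 0.056 0.039]
top 0.7 [0.553 0.012 0.039]
top 0.59 [0.545 0.093 0.041]
side 0.88 [0.553 0.051 0.037]
side 0.84 [0.548 0.094 0.035]
side 0.71 [0.56  0.014 0.033]
side 0.66 [ 0.553 -0.022  0.038]
side 0.62 [0.533 0.126 0.035]
side 0.48 [0.667 0.385 0.003]
[[-0.     0.965  0.263  0.067]
 [ 1.     0.001 -0.001 -0.   ]
 [-0.001  0.263 -0.965 -0.135]
 [ 0.     0.     0.     1.   ]] 320.31975238463286 251.5231327922413 190.59835156238694
[ 494.20755771 -456.37265732  -20.68682446]
```

send_rows(increments=[[30, -28, -2, 0, -1], [60, -56, -4, 0, -1], [90, -84, -6, 0, -1], [120, -111, -8, 0, -1], [150, -139, -10, 0, -1], [180, -167, -10, 0, -1], [210, -195, -10, 0, -1], [240, -223, -10, 0, -1]])

```text
clock: 1.82
eef_pos: [0.3257, -0.2407, 0.2496]
orientation: [0.0, 0.989, 0.148, 0.0]
contact_force: [2.4, 0.7, 0.1]
grip_width: 0.0002
grasp_force: 0.0
```

send_rows(increments=[[30, -28, -2, 0, -1], [60, -56, -4, 0, -1], [90, -84, -6, 0, -1], [120, -111, -8, 0, -1], [150, -139, -10, 0, -1], [180, -167, -10, 0, -1], [210, -195, -10, 0, -1], [240, -223, -10, 0, -1]])

```text
clock: 2.48
eef_pos: [0.4901, 0.0431, 0.2597]
orientation: [0.0, 0.989, 0.148, 0.0]
contact_force: [1.1, -1.2, -0.4]
grip_width: 0.0
grasp_force: 0.0
```

send_rows(increments=[[10, -8, 0, 2, -1], [15, -12, 0, 2, -1], [15, -12, 0, 2, -1]])

```text
clock: 2.73
eef_pos: [0.5006, 0.0578, 0.2591]
orientation: [-0.0, 0.991, 0.132, -0.0]
contact_force: [0.6, -0.3, -0.6]
grip_width: 0.0002
grasp_force: 0.0
```

```bash
python3 - <<'E'
from h import *
from scipy.optimize import least_squares
s=arm.observe(); print(s['clock'],s['eef_pos'],s['grip_width'],s['contact_force'])
im,d=arm.snapshot('wrist'); cv2.imwrite('pics/w1.png',im[...,::-1])
W=[]
for r in arm.tip_of('wrist','bay1'):
    w=cam2world('wrist',np.array(r['point']),s); print(round(r['p'],2),w.round(4))
    if r['p']>.4: W.append(w)
for n in ['jar','cup','model']:
    for r in arm.tip_of('wrist',n)[:1]: print(n,round(r['p'],2),cam2world('wrist',np.array(r['point']),s).round(3))
W=np.array(W); W=W[np.argsort(-W[:,1])]
if len(W)==5:
    ph=np.array([2,1,0,-1,-2])*40/220
    L=np.c_[-.22+.22*np.cos(ph),.22*np.sin(ph)]
    f=lambda v:((R.from_euler('z',v[2]).as_matrix()[:2,:2]@L.T).T+v[:2]-W[:,:2]).ravel()
    o=least_squares(f,[.55,.055,.14]); print(o.x, np.degrees(o.x[2]), (o.fun*1000).round(1))
E
```

```text
2.7333 [0.50057592 0.05778451 0.25905166] 0.00021073112263262899 [ 0.60042952 -0.29023601 -0.56923349]
0.92 [0.5535 0.0533 0.0406]
0.92 [ 0.5507 -0.026   0.0349]
0.88 [0.529  0.1336 0.0418]
0.74 [0.5464 0.093  0.0366]
0.72 [0.5544 0.0129 0.0429]
jar 0.61 [ 0.457  0.087 -0.003]
cup 0.93 [0.619 0.123 0.   ]
model 0.94 [ 0.639  0.034 -0.001]
[0.55393035 0.0542471  0.12588195] 7.212504420576903 [ 0.8 -3.5 -1.   0.3  0.4  1.   1.   1.4 -1.2  0.8]
```

View pics/w1.png

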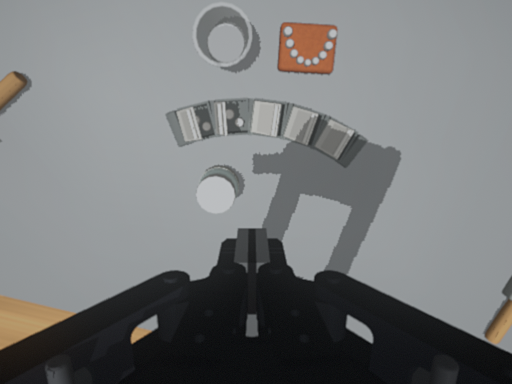

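The wrist view shows the row clearly: bay 1 at (193,123), bay 3 at (267,118), bay 5 at (338,140). The jar is at (216,192), and the gripper linkages spread wide beside the fingertips at (252,235). I'll check how far above the tips those linkages are.

```bash
python3 - <<'E'
from h import *
s=arm.observe(); print(s['qpos'].round(3) if hasattr(s['qpos'],'round') else s['qpos'])
im,d=arm.snapshot('wrist'); i=arm.camera_info('wrist')
v,u=np.nonzero((d>0)&(d<.2)); z=d[v,u]
p=cv2.undistortPoints(np.c_[u,v].astype(float)[:,None],np.array([[i['fx'],0,i['cx']],[0,i['fy'],i['cy']],[0,0,1]]),np.array(i['dist_coeffs']))[:,0]
P=np.c_[p[:,0]*z,-p[:,1]*z,-z]; M=np.array(i['mount']); P=P@M[:3,:3].T+M[:3,3]
for a in range(-70,20,5):
    q=P[(P[:,2]>=a/1e3)&(P[:,2]<(a+5)/1e3)]
    if len(q): print(a,len(q),'y',(q[:,1].min()*1e3).round(),(q[:,1].max()*1e3).round(),'x',(q[:,0].min()*1e3).round(),(q[:,0].max()*1e3).round())
# poses along arc: phi deg, radial -> tool yaw
c=np.array([.554,.0542]);th=.1259
C=c-.22*np.array([np.cos(th),np.sin(th)])
for arc in [125,112,80,40,0,-40,-80,-100,-125]:
    a=th+arc/220; print(arc,(C+.22*np.array([np.cos(a),np.sin(a)])).round(4),np.degrees(a).round(1))
m=rot(s['orientation']).as_matrix();print('toolx yaw',np.degrees(np.arctan2(m[1,0],m[0,0])))
E
```

```text
[-0.111  0.16   1.611 -0.     1.371  1.199]
-70 6077 y -55.0 55.0 x -7.0 18.0
-65 4543 y -51.0 51.0 x -7.0 18.0
-60 2502 y -47.0 47.0 x -9.0 18.0
-55 2537 y -43.0 43.0 x -9.0 13.0
-50 3944 y -40.0 38.0 x -8.0 14.0
-45 1872 y -35.0 35.0 x -11.0 15.0
-40 1169 y -31.0 31.0 x -12.0 14.0
-35 528 y -21.0 19.0 x -10.0 14.0
-30 420 y -7.0 6.0 x -11.0 12.0
-25 295 y -14.0 14.0 x 7.0 12.0
-20 360 y -14.0 13.0 x 6.0 12.0
-15 323 y -14.0 13.0 x 7.0 12.0
-10 300 y -14.0 13.0 x 6.0 12.0
-5 245 y -13.0 13.0 x 7.0 12.0
0 107 y -12.0 12.0 x 7.0 12.0
125 [0.5048 0.1673] 39.8
112 [0.5129 0.1571] 36.4
80 [0.5299 0.13  ] 28.0
40 [0.5454 0.0932] 17.6
0 [0.554  0.0542] 7.2
-40 [0.5554 0.0143] -3.2
-80 [ 0.5496 -0.0252] -13.6
-100 [ 0.544  -0.0444] -18.8
-125 [ 0.5346 -0.0676] -25.3
toolx yaw 14.912154454154292
```

send_rows(increments=[[8, -26, 20, -6, -1], [16, -52, 45, -12, -1], [24, -78, 70, -18, -1], [32, -104, 95, -24, -1], [32.2, -104.7, 115, -24.9, -1], [32.2, -104.7, 128, -24.9, -1], [32.2, -104.7, 128, -24.9, -1], [32.2, -104.7, 128, -24.9, -1]])

```text
clock: 3.7
eef_pos: [0.504, 0.1655, 0.1311]
orientation: [-0.0, 0.94, 0.341, -0.001]
contact_force: [1.0, -0.4, 0.4]
grip_width: -0.0003
grasp_force: 0.0
```

```bash
python3 - <<'E'
from h import *
from scipy.optimize import least_squares
s=arm.observe(); print(s['clock'],s['eef_pos'],s['contact_force'])
m=rot(s['orientation']).as_matrix();print('toolx yaw',np.degrees(np.arctan2(m[1,0],m[0,0])))
im,d=arm.snapshot('wrist'); cv2.imwrite('pics/w2.png',im[...,::-1])
W=[]
for r in arm.tip_of('wrist','bay1'):
    w=cam2world('wrist',np.array(r['point']),s); print(round(r['p'],2),w.round(4))
E
```

```text
3.7 [0.5039517  0.16554676 0.13109487] [ 0.9836386  -0.38053357  0.38456383]
toolx yaw 39.84947197038558
0.96 [0.5531 0.0526 0.0446]
0.93 [0.5288 0.1318 0.0377]
0.84 [0.5538 0.0149 0.0403]
0.73 [ 0.5514 -0.028   0.0359]
0.56 [0.5458 0.0924 0.0389]
```

View pics/w2.png

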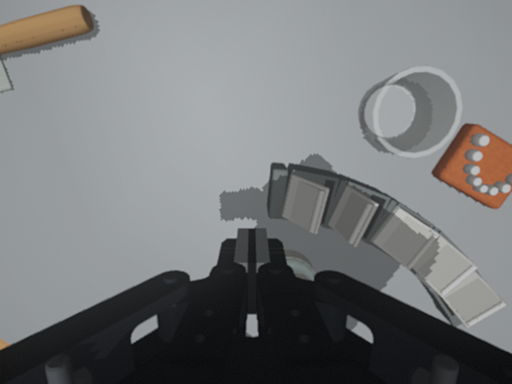

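The bay positions agree with the first fit. Bay 1 at (306,203) lies just to the right of the fingertips at (252,240), and the spot below the fingers is free. I'll descend and sweep.

send_rows(increments=[[0, -4, 20, 0, -1], [0, -4, 40, 0, -1], [0, -4, 58, 0, -1], [0, -4, 70, 0, -1], [0, -4, 78, 0, -1], [0, -4, 82, 0, -1], [0, -4, 82, 0, -1], [0, -4, 82, 0, -1]])

```text
clock: 4.47
eef_pos: [0.5025, 0.1692, 0.0502]
orientation: [0.0, 0.94, 0.341, 0.001]
contact_force: [0.1, -0.1, 0.0]
grip_width: 0.0003
grasp_force: 0.0
```

```bash
python3 - <<'E'
from h import *
s=arm.observe(); print(s['clock'],s['eef_pos'],s['contact_force'],rot(s['orientation']).as_matrix()[:,2])
E
```

```text
4.4667 [0.50252933 0.16922509 0.05020682] [ 0.09465172 -0.05474025  0.01032746] [ 1.57111426e-03  2.09277919e-04 -9.99998744e-01]
```

send_rows(increments=[[0, 5, 1.3, 1.3, -1], [-0.2, 10, 1.3, 2.6, -1], [-0.5, 15, 1.3, 3.9, -1], [-0.9, 20, 1.3, 5.2, -1], [-1.4, 25, 1.3, 6.5, -1], [-2, 30, 1.3, 7.8, -1], [-2.8, 35, 1.3, 9.1, -1], [-3.6, 40, 1.3, 10.4, -1]])

```text
clock: 5.13
eef_pos: [0.5248, 0.1359, 0.048]
orientation: [-0.0, 0.967, 0.253, -0.0]
contact_force: [-0.3, 1.0, 0.9]
grip_width: -0.0001
grasp_force: 0.2
```

send_rows(increments=[[0, 5, -0.5, 1.3, -1], [-0.2, 10, -0.5, 2.6, -1], [-0.5, 15, -0.5, 3.9, -1], [-0.9, 20, -0.5, 5.2, -1]])

```text
clock: 5.47
eef_pos: [0.534, 0.118, 0.0485]
orientation: [0.0, 0.978, 0.209, 0.0]
contact_force: [0.1, 0.1, -1.1]
grip_width: 0.0002
grasp_force: 0.4
```

```bash
python3 - <<'E'
from h import *
for k in range(4):
    s=arm.observe(); arm.snapshot('side') if k<3 else 0
    print(s['clock'],s['eef_pos'],s['contact_force'])
for r in arm.tip_of('side','bay1'): print(round(r['p'],2),cam2world('side',np.array(r['point'])).round(4))
im,d=arm.snapshot('side'); cv2.imwrite('pics/s2.png',cv2.resize(im[160:260,180:310,::-1],None,fx=5,fy=5,interpolation=cv2.INTER_CUBIC))
E
```

```text
5.4667 [0.53398896 0.11797723 0.04854374] [ 0.14394395  0.05044892 -1.05066927]
5.5167 [0.53442379 0.11726279 0.04855132] [ 0.44246937 -0.59161225  0.09336692]
5.5667 [0.53415762 0.11768387 0.04853487] [0.79401034 0.20731293 0.97805885]
5.6167 [0.53393153 0.11802413 0.04852361] [ 0.41467519 -0.28948168  0.23712463]
0.91 [0.5331 0.1273 0.0344]
0.88 [0.5534 0.05   0.038 ]
0.81 [0.5456 0.0934 0.0351]
0.81 [ 0.5526 -0.0232  0.0384]
0.78 [0.5591 0.0137 0.0345]
```

View pics/s2.png

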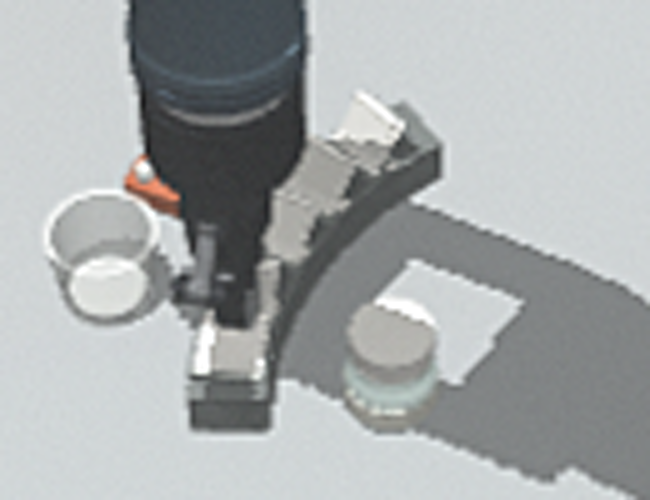

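The crop shows lid 1 folded down at (238,350) under the tips. The organiser hasn't moved and the forces are about noise level. I'll continue.

send_rows(increments=[[0, 5, 0, 1.3, -1], [-0.2, 10, 0, 2.6, -1], [-0.5, 15, 0, 3.9, -1], [-0.9, 20, 0, 5.2, -1], [-1.4, 25, 0, 6.5, -1], [-2, 30, 0, 7.8, -1], [-2.8, 35, 0, 9.1, -1], [-3.6, 40, 0, 10.4, -1]])

```text
clock: 6.38
eef_pos: [0.5471, 0.0799, 0.0485]
orientation: [0.0, 0.993, 0.12, 0.0]
contact_force: [0.2, -0.5, -0.5]
grip_width: 0.0001
grasp_force: 0.1
```

send_rows(increments=[[0, 5, 0, 1.3, -1], [-0.2, 10, 0, 2.6, -1], [-0.5, 15, 0, 3.9, -1], [-0.9, 20, 0, 5.2, -1], [-1.4, 25, 0, 6.5, -1], [-2, 30, 0, 7.8, -1], [-2.8, 35, 0, 9.1, -1], [-3.6, 40, 0, 10.4, -1]])

```text
clock: 7.05
eef_pos: [0.553, 0.0403, 0.0485]
orientation: [0.0, 1.0, 0.029, 0.0]
contact_force: [-0.4, 0.2, 0.2]
grip_width: 0.0001
grasp_force: 0.1
```

send_rows(increments=[[0.3, 5, 0, 1.3, -1], [0.3, 10, 0, 2.6, -1], [0.4, 15, 0, 3.9, -1], [0.2, 20, 0, 5.2, -1], [-0.2, 25, 0, 6.5, -1], [-0.8, 30, 0, 7.8, -1], [-1.6, 35, 0, 9.1, -1], [-2.4, 40, 0, 10.4, -1]])

```text
clock: 7.72
eef_pos: [0.553, 0.0002, 0.0485]
orientation: [0.0, 0.998, -0.061, 0.0]
contact_force: [-0.2, 0.4, -0.5]
grip_width: 0.0001
grasp_force: 0.1
```

send_rows(increments=[[0, 5, 0, 1.3, -1], [-0.2, 10, 0, 2.6, -1], [-0.5, 15, 0, 3.9, -1], [-0.9, 20, 0, 5.2, -1], [-1.4, 25, 0, 6.5, -1], [-2, 30, 0, 7.8, -1], [-2.8, 35, 0, 9.1, -1], [-3.6, 40, 0, 10.4, -1]])

```text
clock: 8.38
eef_pos: [0.5445, -0.039, 0.0485]
orientation: [0.0, 0.988, -0.151, -0.0]
contact_force: [0.4, 0.1, 0.2]
grip_width: -0.0001
grasp_force: 0.1
```

send_rows(increments=[[0, 5, 0, 1.3, -1], [-0.2, 10, 0, 2.6, -1], [-0.5, 15, 0, 3.9, -1], [-0.9, 20, 0, 5.2, -1], [-1.4, 25, 0, 6.5, -1], [-2, 30, 0, 7.8, -1]])

```text
clock: 8.88
eef_pos: [0.5336, -0.067, 0.0485]
orientation: [0.0, 0.976, -0.218, 0.0]
contact_force: [-0.1, 0.3, 0.0]
grip_width: 0.0001
grasp_force: 0.0
```

send_rows(increments=[[0, 3, -20, 0, -1], [0, 5, -50, 0, -1], [0, 8, -80, 0, -1], [-10, 20, -110, 0, -1], [-40, 20, -140, 0, -1], [-70, 20, -160, 0, -1], [-80, 20, -160, 0, -1], [-80, 20, -160, 0, -1]])

```text
clock: 9.55
eef_pos: [0.4514, -0.05, 0.2097]
orientation: [0.0, 0.976, -0.217, 0.001]
contact_force: [-0.1, -0.3, 0.7]
grip_width: -0.0
grasp_force: 0.0
```

```bash
python3 - <<'E'
from h import *
s=arm.observe(); print(s['clock'],s['eef_pos'],s['contact_force'])
im,d=arm.snapshot('wrist'); cv2.imwrite('pics/w3.png',im[...,::-1])
for r in arm.tip_of('wrist','bay1'): print(round(r['p'],2),cam2world('wrist',np.array(r['point']),s).round(4))
# height of lids from depth
i=arm.camera_info('wrist'); M=np.array(i['mount'])
v,u=np.nonzero((d>.2)); z=d[v,u]
p=cv2.undistortPoints(np.c_[u,v].astype(float)[:,None],np.array([[i['fx'],0,i['cx']],[0,i['fy'],i['cy']],[0,0,1]]),np.array(i['dist_coeffs']))[:,0]
P=np.c_[p[:,0]*z,-p[:,1]*z,-z]@M[:3,:3].T+M[:3,3]
P=rot(s['orientation']).apply(P)+s['eef_pos']
C=np.array([.3357,.0266]); q=P[:,:2]-C
r=np.hypot(*q.T); arc=(np.arctan2(q[:,1],q[:,0])-.1259)*220
m=abs(r-.22)<.01
print('bench',np.median(P[abs(r-.26)<.005][:,2]))
for a in range(-112,116,4):
    k=m&(arc>=a)&(arc<a+4)
    if k.sum(): print(a,(np.median(P[k,2])*1e3).round(1),end='; ')
a0,b0=arm.snapshot('side'); cv2.imwrite('pics/s3.png',cv2.resize(a0[160:260,180:310,::-1],None,fx=5,fy=5,interpolation=cv2.INTER_CUBIC))
E
```

```text
9.55 [ 0.45144907 -0.04998735  0.20968968] [-0.12075127 -0.2928367   0.69366663]
0.93 [0.5521 0.0152 0.0384]
0.92 [0.5516 0.0893 0.0405]
0.9 [0.5317 0.1299 0.0385]
0.6 [ 0.5544 -0.0273  0.0378]
bench 0.0013716228528316554
-112 28.9; -108 30.5; -104 30.5; -100 33.9; -96 40.5; -92 39.4; -88 38.3; -84 37.2; -80 36.3; -76 35.4; -72 34.8; -68 34.5; -64 32.7; -60 34.7; -56 40.4; -52 39.5; -48 38.3; -44 37.4; -40 36.1; -36 35.3; -32 34.8; -28 34.1; -24 31.3; -20 35.8; -16 40.4; -12 38.9; -8 38.1; -4 37.1; 0 36.1; 4 35.2; 8 34.6; 12 34.1; 16 31.3; 20 35.5; 24 40.3; 28 39.0; 32 38.1; 36 37.1; 40 35.9; 44 35.2; 48 34.9; 52 34.2; 56 32.0; 60 35.6; 64 40.3; 68 39.0; 72 38.2; 76 36.9; 80 35.9; 84 35.0; 88 34.4; 92 34.3; 96 32.4; 100 30.6; 104 30.4; 108 29.9;
```

View pics/w3.png

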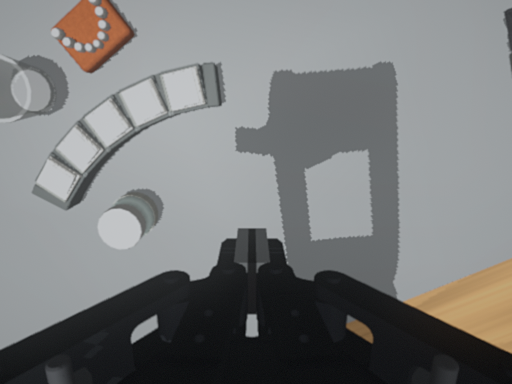

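View pics/s3.png

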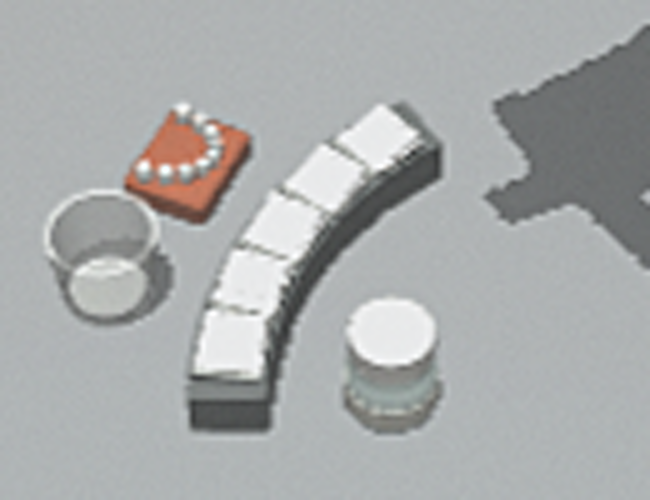

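Both pictures show all five lids flat, from (60,180) to (185,88) in the wrist view. Their edges measure about 39 mm above the bench, and the organiser and neighbouring things haven't moved.

```bash
python3 -c "
from plant import arm
print(arm.sign_off())"
```

```text
the job is handed in; nothing more can be done
None
```

All five lids are shut, swept in order from left to right; the organiser and its neighbours did not visibly move, the hand is clear, and the job was handed in at about 10 s on the robot's clock.

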